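# Load a slide holder under a sprung stage clip

## Task

Load the slide holder into the loading stage without gripping or lifting anything: press the long plate of the sprung clip down with one fingertip so that the clip's nose rises, and keep it down while the other fingertip pushes the holder by its rear lip along the slideway, under the nose, until its front edge is fully home against the end stop. Then let the clip come down onto the holder and move clear, leaving the cup, the small bottles and the petri dish beside the stage where they are.

Things in the scene. Friction and masses are not known exactly. Their poses are not given: they have to be found in the camera images.
- stage: Loading stage fixed to the worktop, 180 x 122 mm, under 50 mm high. Origin: on the worktop below the slideway's centre line. +x: direction in which the holder is pushed; +y: side of the clip's press plate; z up. Slideway: flat top at z = 24 mm, x -106 to 70, y -29 to 23 mm, open at the rear. Clip's hinge rod (6 mm) at y = 28, z = 34 mm, x -104 to 54, in posts up to z = 40 mm.
- end_stop (a point): Middle of the end stop's face, 6 mm over the slideway, at stage x = 60, y = 0 mm. Before it lie guide rails 7 mm high, 42 mm apart from stage x = 29 to 62 mm and flaring rearward to about 46 mm apart at x = 0; no rails behind that.
- clip (a joint): Sprung steel clip, a rocker on the hinge rod. 0 = at rest, nose down in the holder's way; grows as the press plate goes down, to 0.45 rad at its hard stop. The nose clears the holder from about 0.2 rad on (hold it at 0.25 or more) and rests on the seated holder at about 0.19. Pressing at the plate's middle takes 2 N at first, 7 N at the stop; it springs back when let go.
- clip_pad (a point): Middle of the top of the clip's press plate (moves with it). Plate: stage x -100 to 5, y 30 to 79 mm; a fingertip can slide along it in x while holding it down. This point is at stage y = 61 mm and z = 43 mm at rest (plate rising outward by 0.225 rad), z = 36 mm at joint 0.225 (level), z = 28 mm at 0.45 (falling outward).
- clip_nose (a point): Middle of the underside of the clip's nose (8 mm along x, 10 mm along y), at stage x = 38, y = 0 mm, at rest 3 mm over the slideway; its arm comes across from the +y side.
- slide_holder: Loose flat grey slide holder lying on the slideway behind the nose, 70 (x) x 40 (y) x 8 mm, 60 g, a glass slide in its top. Lip 4 mm thick along its rear edge (x -35 to -31 mm), its top 18 mm over the underside. Origin: centre of the underside; +x to its front edge. Starts about centred at stage x = -30 to -17 mm; home is stage x = 25, y = 0 mm.
- cup: Bystander: specimen cup with orange screw lid, 63 mm across, 71 mm high, on the worktop to the -y side of the stage. Origin: centre of the underside.
- vial: Bystander: small brown bottle, 24 mm across, 47 mm high, on the worktop to the -y side of the stage. Origin: centre of the underside.
- vial_b: Bystander: small blue bottle, 24 mm across, 47 mm high, on the worktop to the +y side of the stage. Origin: centre of the underside.
- petri: Bystander: petri dish, 61 mm across, 13 mm high, on the worktop to the +y side of the stage. Origin: centre of the underside.
Things that resemble listed ones, but are neither listed nor needed, are in the scene too. Several things have the shape of the slide_holder; the one meant has the colours described above.

How it is judged:
By the outcome, as a careful person would: the job done as asked, in the order asked, and still so for the second after the job is handed in, with the robot touching nothing.
It also fails if it takes over 40 s, if anything falls off the work surface, if the arm or the gripper's body presses on something with over 40 N, if the wrist force passes 120 N, or if a joint passes its speed limit or range.

## Robot

A 7-joint arm with a two-finger parallel gripper is mounted at the origin on a cart in front of the work surface, level with it; the furniture and walls round the work are solid. World frame = base frame: x ahead of the robot, y to its left, z up, the work surface at z = 0. Lengths are in m, angles in rad, forces in N, time in s.
With the tool pointing down it reaches from about 0.425 to 0.95 m from the base axis. Payload 4.7 kg.
Tool frame: the origin (TCP) lies at the very end of the fingers, on their centre line; the grasp point (between the pads) lies 19 mm behind it; z points along the fingers, y is the line along which they close (so a half turn about z gives the same grasp; the last joint's range is limited). The gripper opens to 87 mm and grips with 3 to 60 N. Pads are 19 mm wide; open, the fingers measure 117 mm over their backs; the gripper's body (75 mm by 190 mm) begins 51 mm behind the grasp point.
Start: joints at [1.18, 0.469, -0.049, 1.532, 0.024, 1.141, -0.082], TCP at [0.239, -0.631, 0.223] pointing down, gripper open.
Joint ranges: [-2.59, 2.59], [-0.33, 1.99], [-1.39, 1.29], [0.1, 2.45], [-1.04, 4.18], [0.21, 1.99], [-2.66, 2.66]. Speed limits (rad/s): [2.57, 2.57, 3.14, 3.14, 3.14, 3.14, 3.14].

## Interface

Orientations are given as a unit quaternion [x, y, z, w].
In Python, from rig import robot gives the robot as it stands.
- The arm moves only by the tool servo_tool, never from a script. Its argument "deltas" is a list of rows, each a list of 7 numbers: the shift along the world's x, y, z normalised to -1 to 1, where 1 is 100 mm, then the turn, a rotation vector about the world's x, y, z normalised to -1 to 1, where 1 is pi/2 rad, then the closure, from 0 (fully open) to 1 (shut). In form: [[tx, ty, tz, ax, ay, az, fingers], ...]. A call has 1 to 8 rows; each row is the pose to reach, as a shift and turn from the pose commanded when the call began; what a row does not reach only later rows make up. A row lasts 1/12 s, in which the tool goes at most 41.7 mm and 7.16 degrees, less where a joint would pass 70% of its speed; a pose out of reach is approached as far as the arm can. A call with a number of a shift or a turn outside -1 to 1 is refused whole. A call with a gripper value outside its range is refused whole. The fingers move at their own pace and stop on an object; "grip_force" is the grip in N (left out, the last holds). Time passes only in rows, so rows that repeat a pose let the fingers close. It gives the time, the measured TCP pose, the force, the opening and the grip force at its end, in the units of the state.
- robot.get_obs(): the state, without advancing time (a new reading comes with each control period).
- robot.get_image(name): name is "scene" or "top"; returns a dict with "img" (420x560x3 uint8, red, green, blue), "range_z" (420x560 float32, m along the optical axis (not along the pixel's ray), 0 where there is no reading), "fx", "fy", "cx", "cy" (pixels), "origin" and "attitude" of the camera in the world. Camera axes: x right, y down, z forward; pixel columns grow to the right and rows downward; lengths in m; the calibration is good to about 2 mm. A picture is of the moment at which its call begins.
- robot.finish_job(): hands the job in; it is judged then, once.
Trained networks look in the newest picture that a camera, given by its name, has taken for a name from the list of things; names that differ only in an ending like _2 or _b are one class to them, and where a whole thing is asked for, a point or a joint stands for the part that bears it (a point fixed in the world has none). Each returns a list of dicts, best first, with "conf" (0 to 1); they miss things now and then, are a little off and sometimes report something else, mostly with a low value. They report only what shows in the picture. A call takes as long as a camera call. They do not tell look-alikes from the thing itself.
- robot.find_in(label, camera): "centre" ([x, y, z] in m, in world coordinates, good to about 4 mm: the middle of the surface that is visible of it).
- robot.cut_out(label, camera): "mask" (420x560 bool, what is visible of it).
The state is a dict: "clock": time; "joints": joint angles; "dq": joint speeds; "tau": joint torques, N m; "position": TCP position; "eef_rot": TCP orientation; "contact_force": force on the tool from outside, world axes, zero at the start; "torque": the same for the moment, N m; "grip_width": finger opening in m; "grip_force": force on a finger pad.
Only numpy, scipy, OpenCV 4.12 (cv2) and the standard library are available. Lean on these libraries where they do the work, as an engineer would, in place of code of your own. Each camera call takes 0.05 s, during which the arm holds its last target. There are 200 camera calls.

## Working session

There is one attempt and no reset: what is moved stays moved. The work goes in short steps, Python scripts to look and compute and a tool call to move; the robot and the scene stay as the last step left them, time stands still between calls to the robot, and variables do not carry over. Pictures are saved under pics/ and viewed, at most 10 in all, crops included, and the job is handed in when it is done.

Besides the shell and the picture viewer there is one more tool, called after "Request:" as a command line: name --pt "numbers of a row" for each row, then --argument value for the rest. servo_tool: Moves the arm, as the interface text tells. Its arguments: {"type":"object","properties":{"deltas":{"type":"array","items":{"type":"array","items":{"type":"number","minimum":-1,"maximum":1}}},"grip_force":{"type":"number"}},"required":["deltas"]}

```bash
mkdir -p pics
cat > h.py <<'E'
import numpy as np,cv2
from rig import robot
from scipy.spatial.transform import Rotation as R
def att(im):
    a=np.array(im['attitude']); return a if a.shape==(3,3) else R.from_quat(a).as_matrix()
def cloud(im):
    z=im['range_z'];v,u=np.mgrid[:z.shape[0],:z.shape[1]]
    p=np.stack([(u-im['cx'])/im['fx']*z,(v-im['cy'])/im['fy']*z,z],-1)
    P=p@att(im).T+np.array(im['origin']); P[z==0]=np.nan; return P
def save(im,n,crop=None,s=1):
    a=im['img'][:,:,::-1]
    if crop: a=a[crop[1]:crop[3],crop[0]:crop[2]]
    cv2.imwrite('pics/'+n,cv2.resize(a,None,fx=s,fy=s,interpolation=cv2.INTER_CUBIC))
E
python3 - <<'E'
from h import *
o=robot.get_obs();print(o['position'],o['eef_rot'],o['grip_width'],o['clock'])
ims=[robot.get_image(c) for c in('top','scene')]
cv2.imwrite('pics/a.png',cv2.resize(np.vstack([i['img'] for i in ims])[:,:,::-1],None,fx=.71*1,fy=.71))
save(ims[0],'top.png',s=1.42);
for c,i in zip(('top','scene'),ims):
    print(c,i['origin'],i['attitude'],i['fx'])
    for l in ['stage','clip','slide_holder','cup','vial','petri']:
        print(l,[(np.round(d['centre'],3).tolist(),round(d['conf'],2)) for d in robot.find_in(l,c)])
E
```

```text
[ 0.23868693 -0.63074565  0.22146264] [ 9.83686050e-01  1.79890927e-01 -2.06855314e-04 -9.82913420e-04] 0.08709883943204635 0.0
top [0.37354939 0.04951504 1.16818566] [-0.70167021  0.70958241 -0.04750552  0.04353093] 537.9031743638627
stage [([0.552, 0.054, 0.028], 0.72)]
clip [([0.54, 0.078, 0.04], 0.6)]
slide_holder [([0.364, 0.144, 0.007], 0.75), ([0.366, -0.02, 0.008], 0.68), ([0.548, 0.022, 0.029], 0.55)]
cup [([0.55, -0.094, 0.069], 0.91)]
vial [([0.482, -0.049, 0.031], 0.5)]
petri [([0.55, 0.184, 0.017], 0.55)]
scene [0.15859326 0.73976208 0.4328829 ] [-0.20259404  0.82053039 -0.5212954   0.11805355] 447.00377783402797
stage [([0.531, 0.077, 0.004], 0.79)]
clip [([0.543, 0.076, 0.042], 0.69)]
slide_holder [([0.361, -0.005, 0.009], 0.97), ([0.54, 0.025, 0.032], 0.87), ([0.372, 0.147, 0.008], 0.63), ([0.536, 0.075, 0.004], 0.58)]
cup [([0.545, -0.07, 0.051], 0.79)]
vial [([0.478, -0.04, 0.022], 0.73), ([0.613, 0.127, 0.022], 0.64)]
petri [([0.545, 0.19, 0.014], 0.95)]
```

View pics/top.png

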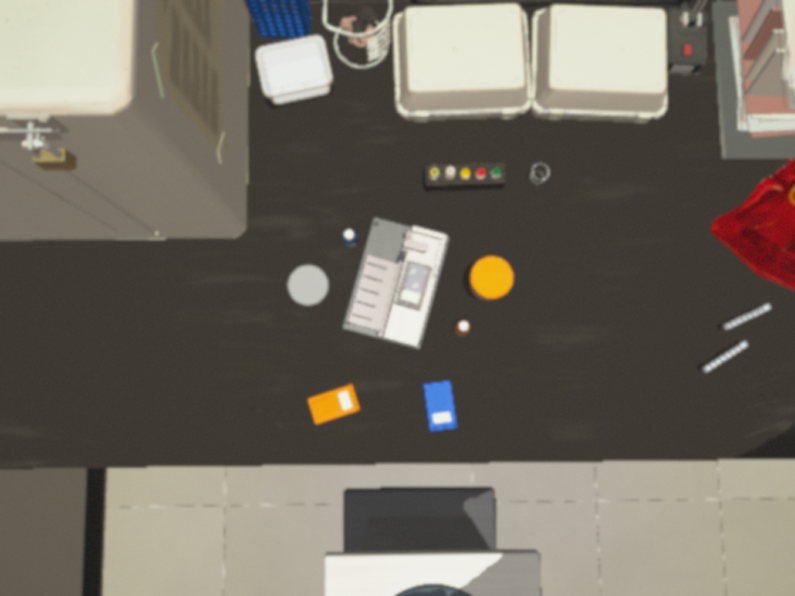

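The top view shows three things with the holder's shape: grey on the stage (413,283), orange (333,404) and blue (440,406). The grey one on the slideway is the one meant. Next I check it in a close crop and fit the stage pose.

Run:
```python
from h import *
t=robot.get_image('top'); s=robot.get_image('scene')
a=cv2.resize(t['img'][145:255,230:330],None,fx=5,fy=5,interpolation=cv2.INTER_CUBIC)
print([ (d['conf'],np.argwhere(d['mask']).mean(0)) for d in robot.cut_out('slide_holder','scene')])
m=robot.cut_out('stage','scene')[0]['mask'];v,u=np.where(m);print(u.min(),u.max(),v.min(),v.max())
b=s['img'][v.min()-10:v.max()+10,u.min()-10:u.max()+10]
f=550/b.shape[0]; f=min(f,300*1.0/b.shape[1]*1)
b=cv2.resize(b,None,fx=f,fy=f,interpolation=cv2.INTER_CUBIC)
H=np.zeros((max(a.shape[0],b.shape[0]),a.shape[1]+b.shape[1],3),np.uint8);H[:a.shape[0],:500]=a;H[:b.shape[0],500:]=b
cv2.imwrite('pics/crop.png',H[:,:,::-1]);print(H.shape)
P=cloud(t);sel=(P[...,2]>.012)&(P[...,2]<.06)&(P[...,0]>.43)&(P[...,0]<.67)&(P[...,1]>-.04)&(P[...,1]<.14)
n,l,st,c=cv2.connectedComponentsWithStats(sel.astype(np.uint8));k=1+np.argmax(st[1:,4]);q=P[l==k]
r=cv2.minAreaRect((q[:,:2]*1000).astype(np.float32));print(r,cv2.boxPoints(r))
np.save('q.npy',q)
# worktop z check
w=P[(P[...,0]>.3)&(P[...,0]<.34)&(abs(P[...,1])<.1)];print(np.nanmedian(w[:,2]))
for d in robot.cut_out('stage','top')[:1]:
    y=P[d['mask']];y=y[np.isfinite(y[:,0])];print(cv2.minAreaRect((y[:,:2]*1000).astype(np.float32)))
```

```text
[(0.95, array([287.91813602, 321.91939547])), (0.75, array([224.90506329, 267.14873418])), (0.61, array([248.93013972, 355.06187625]))]
211 307 207 268
(550, 800, 3)
((552.3825073242188, 45.70174789428711), (110.1917724609375, 175.90199279785156), 73.92411804199219) [[452.61414   17.114868]
 [621.63763  -31.594185]
 [652.1509    74.28863 ]
 [483.12738  122.99768 ]]
-0.00039925141030405786
((556.7886962890625, 45.731197357177734), (124.30907440185547, 186.57017517089844), 74.61445617675781)
```

View pics/crop.png

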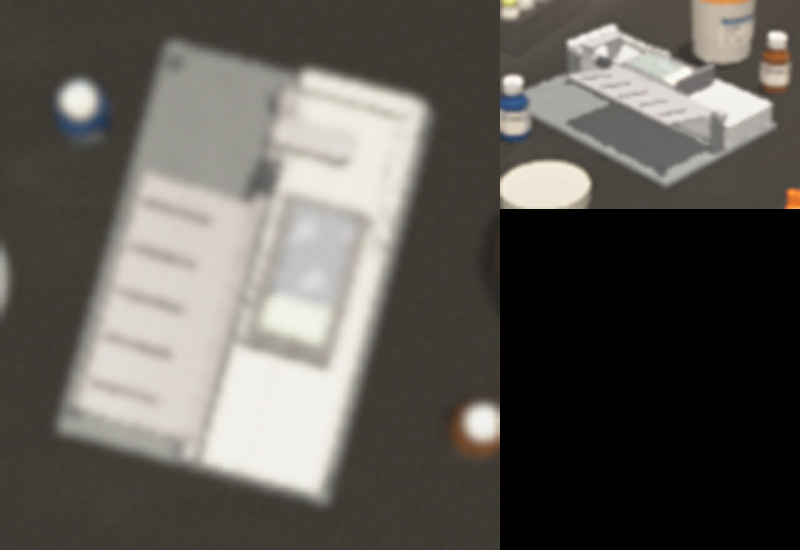

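The crop confirms the grey holder with the glass slide on the slideway (crop about 310,280), with the clip plate to the left and the nose at about (345,150). Now I fit the stage pose from the known features.

Run:
```python
from h import *
from scipy.optimize import least_squares
t=robot.get_image('top');A=att(t);O=np.array(t['origin'])
def pr(c,z):
    u=230+(c[0]+.5)/5-.5;v=145+(c[1]+.5)/5-.5
    d=A@np.array([(u-t['cx'])/t['fx'],(v-t['cy'])/t['fy'],1]);return (O+d*(z/1000-O[2])/d[2])[:2]*1000
F=[((328,503),-106,-29,24),((203,465),-106,23,24),((145,172),5,79,47),((75,408),-100,79,47),((255,198),5,30,36),((348,152),38,-3,32)]
W=np.array([pr(f[0],f[3]) for f in F]);S=np.array([f[1:3] for f in F],float)
def res(p):
    c,s=np.cos(p[2]),np.sin(p[2]);return (S@np.array([[c,s],[-s,c]])+p[:2]-W).ravel()
r=least_squares(res,[552,40,-.27],loss='soft_l1',f_scale=2);p=r.x;print(p[:2],np.degrees(p[2]),res(p).reshape(-1,2).round(1))
c,s=np.cos(p[2]),np.sin(p[2]);Rm=np.array([[c,-s],[s,c]])
for cc,z in [((327,365),42),((240,343),42),((368,213),32),((285,197),32),((430,100),24)]:
    print(cc,((pr(cc,z)-p[:2])@Rm).round(1))
P=cloud(t)
m=max(robot.cut_out('slide_holder','top'),key=lambda d:-np.linalg.norm(np.nanmedian(P[d['mask']],0)-[.548,.022,.03]))['mask']
q=P[m];q=q[q[:,2]>.026];L=(q[:,:2]*1000-p[:2])@Rm;print('holder rect',L.min(0),L.max(0),cv2.minAreaRect(L.astype(np.float32)))
q=np.load('q.npy');L=(q[:,:2]*1000-p[:2])@Rm;z=q[:,2]*1000
print('cloud',np.percentile(L,[1,99],axis=0))
for lo,hi,x0,x1 in[(36,60,-90,0),(20,28,-90,-60)]:
    k=(z>lo)&(z<hi)&(L[:,0]>x0)&(L[:,0]<x1);print(lo,np.percentile(L[k],[2,98],axis=0))
for l in['vial','petri','cup']:
  for cam in('top','scene'): 
    for d in robot.find_in(l,cam): print(l,cam,((np.array(d['centre'][:2])*1000-p[:2])@Rm).round(),round(d['conf'],2))
```

```text
[564.40782062  15.0843374 ] -15.525266477588605 [[ 4.   2.4]
 [ 1.1 -0.5]
 [ 0.2  0.6]
 [-0.8 -1.2]
 [-3.2 -0.1]
 [-0.6 -0.5]]
(327, 365) [-54.3 -17. ]
(240, 343) [-54.7  20.8]
(368, 213) [ 14.9 -17.4]
(285, 197) [12.5 18.8]
(430, 100) [ 71.5 -30.9]
holder rect [-55.22979413 -20.67768114] [16.19328097 19.84432125] ((-19.46076011657715, -0.3761482238769531), (40.25699234008789, 71.43321990966797), 89.51799774169922)
cloud [[-105.01362833  -27.92024184]
 [  64.23356002   77.72784936]]
36 [[-88.04812682  -4.67562047]
 [ -1.75263345  78.21353659]]
20 [[-89.080935   -27.3383185 ]
 [-60.68396411  22.53395711]]
vial top [ 23. 109.] 0.62
vial top [-62. -88.] 0.52
vial scene [ 19. 124.] 0.8
vial scene [-68. -80.] 0.77
petri top [-55. 159.] 0.66
petri scene [-67. 166.] 0.77
petri scene [ 18. 121.] 0.69
petri scene [-35.  54.] 0.61
cup top [  15. -110.] 0.79
cup top [-43.  55.] 0.36
cup scene [ -0. -87.] 0.97
```

Run:
```python
from h import *
for c in('top','scene'):
    P=cloud(robot.get_image(c))
    for y in np.arange(-.75,.35,.1):
        r=[]
        for x in np.arange(.1,.8,.1):
            k=(P[...,0]>x)&(P[...,0]<x+.1)&(P[...,1]>y)&(P[...,1]<y+.1)
            r.append(round(float(np.nanpercentile(P[k][:,2],98)),2) if k.sum()>5 else None)
        print(c,round(y,2),r)
```

```text
top -0.75 [-0.75, -0.75, None, None, None, None, None]
top -0.65 [-0.75, -0.0, 0.0, 0.0, 0.02, None, 0.06]
top -0.55 [-0.75, 0.0, 0.0, 0.02, 0.11, 0.15, 0.23]
top -0.45 [-0.75, 0.0, 0.0, 0.02, 0.0, 0.03, 0.0]
top -0.35 [-0.75, 0.0, 0.0, 0.0, 0.0, 0.0, 0.06]
top -0.25 [0.0, 0.0, 0.0, 0.0, 0.0, 0.0, 0.03]
top -0.15 [0.0, 0.0, 0.0, 0.03, 0.07, 0.0, 0.04]
top -0.05 [0.01, 0.0, 0.01, 0.03, 0.04, 0.04, 0.05]
top 0.05 [0.0, 0.0, 0.01, 0.04, 0.05, 0.04, 0.0]
top 0.15 [0.0, 0.0, 0.01, 0.0, 0.02, 0.0, 0.0]
top 0.25 [-0.75, 0.0, 0.0, 0.0, 0.0, 0.53, 0.53]
scene -0.75 [-0.76, 0.33, 0.01, 0.02, 0.08, 0.27, 0.25]
scene -0.65 [0.39, 0.45, 0.0, 0.0, 0.17, 0.28, 0.28]
scene -0.55 [0.33, 0.33, -0.0, 0.02, 0.16, 0.17, 0.25]
scene -0.45 [-0.76, -0.0, 0.0, 0.02, 0.0, 0.04, 0.0]
scene -0.35 [None, 0.0, 0.0, 0.0, 0.0, 0.0, 0.06]
scene -0.25 [-0.0, 0.0, 0.0, 0.0, 0.0, 0.0, 0.04]
scene -0.15 [0.0, 0.0, 0.0, 0.0, 0.07, 0.0, 0.04]
scene -0.05 [0.01, 0.0, 0.01, 0.04, 0.04, 0.04, 0.05]
scene 0.05 [0.0, 0.0, 0.02, 0.04, 0.05, 0.04, 0.0]
scene 0.15 [-0.0, 0.0, 0.01, 0.0, 0.01, 0.0, 0.0]
scene 0.25 [None, 0.0, 0.0, 0.0, 0.0, 0.43, None]
```

Request:
servo_tool --pt "0.2 0.35 0 0 0 -0.07 0.46" --pt "0.4 0.7 0 0 0 -0.13 0.46" --pt "0.6 1 0 0 0 -0.2 0.46"

```text
clock: 1.7
position: [0.2992, -0.5297, 0.2223]
eef_rot: [1.0, 0.021, 0.0, -0.0]
contact_force: [1.3, 0.1, 0.5]
grip_width: 0.0741
grip_force: 0.0
```

Request:
servo_tool --pt "0.2 0.35 0 0 0 -0.07 0.46" --pt "0.4 0.7 0 0 0 -0.13 0.46" --pt "0.6 1 0 0 0 -0.2 0.46"

```text
clock: 1.95
position: [0.3598, -0.4288, 0.2228]
eef_rot: [0.991, -0.135, 0.0, -0.0]
contact_force: [1.1, -0.2, 0.4]
grip_width: 0.0551
grip_force: 0.0
```

Request:
servo_tool --pt "0.2 0.35 0 0 0 0 0.46" --pt "0.4 0.7 0 0 0 0 0.46" --pt "0.6 1 0 0 0 0 0.46"

```text
clock: 2.2
position: [0.4198, -0.3287, 0.2229]
eef_rot: [0.991, -0.132, 0.0, -0.0]
contact_force: [-0.2, -0.1, -0.1]
grip_width: 0.0479
grip_force: 0.0
```

Request:
servo_tool --pt "0.2 0.35 0 0 0 0 0.46" --pt "0.3 0.7 0 0 0 0 0.46" --pt "0.4 1 0 0 0 0 0.46"

```text
clock: 2.45
position: [0.4599, -0.2284, 0.2228]
eef_rot: [0.991, -0.132, 0.0, -0.0]
contact_force: [0.2, -0.3, -0.1]
grip_width: 0.0472
grip_force: 0.0
```

Request:
servo_tool --pt "0.1 0.35 0 0 0 0 0.46" --pt "0.2 0.7 0 0 0 0 0.46" --pt "0.2 1 0 0 0 0 0.46"

```text
clock: 2.7
position: [0.4807, -0.1284, 0.223]
eef_rot: [0.991, -0.132, 0.001, -0.0]
contact_force: [0.4, 0.5, -0.0]
grip_width: 0.047
grip_force: 0.0
```

Request:
servo_tool --pt "0.1 0.35 0 0 0 0 0.46" --pt "0.2 0.7 0 0 0 0 0.46" --pt "0.2 1 0 0 0 0 0.46" --pt "0.2 1 0 0 0 0 0.46"

```text
clock: 3.03
position: [0.4994, -0.0237, 0.2231]
eef_rot: [0.992, -0.127, 0.0, -0.002]
contact_force: [-0.1, 1.0, -0.2]
grip_width: 0.0468
grip_force: 0.0
```

Request:
servo_tool --pt "0 0.3 -0.2 0 0 0 0.46" --pt "0 0.6 -0.5 0 0 0 0.46" --pt "0 0.96 -0.8 0 0 -0.003 0.46" --pt "0 0.96 -1 0 0 -0.003 0.46" --pt "0 0.96 -1 0 0 -0.003 0.46" --pt "0 0.96 -1 0 0 -0.003 0.46"

```text
clock: 3.53
position: [0.4984, 0.064, 0.122]
eef_rot: [0.991, -0.135, -0.001, 0.001]
contact_force: [0.7, -0.1, 1.2]
grip_width: 0.0467
grip_force: 0.0
```

Request:
servo_tool --pt "0 0 -0.3 0 0 0 0.46" --pt "0 0 -0.53 0 0 0 0.46" --pt "0 0 -0.53 0 0 0 0.46" --pt "0 0 -0.53 0 0 0 0.46"

```text
clock: 3.87
position: [0.4996, 0.0631, 0.0705]
eef_rot: [0.991, -0.136, 0.0, 0.0]
contact_force: [-0.1, -0.0, 0.3]
grip_width: 0.0472
grip_force: 0.0
```

Run:
```python
from h import *
o=robot.get_obs();print(o['position'],R.from_quat(o['eef_rot']).as_euler('ZYX',degrees=True),o['joints'],o['contact_force'])
s=robot.get_image('scene');t=robot.get_image('top')
a=cv2.resize(s['img'][170:290,190:330],None,fx=5,fy=5,interpolation=cv2.INTER_CUBIC)
cv2.imwrite('pics/b.png',a[:,:,::-1])
```

```text
[0.49964298 0.06312493 0.07049141] [-1.56879150e+01 -3.76445537e-02  1.79963880e+02] [ 0.02833912  0.40834594 -0.29363555  2.06463598  0.18243327  0.69226148
 -2.22800914] [-0.1108928  -0.0472158   0.30997319]
```

View pics/b.png

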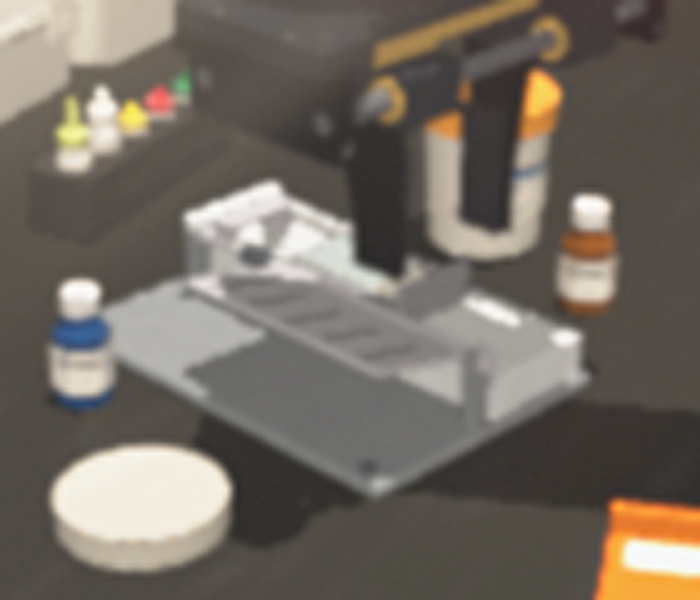

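Request:
servo_tool --pt "0 0.02 -0.1 0 0 0 0.46" --pt "0 0.02 -0.2 0 0 0 0.46" --pt "0 0.02 -0.25 0 0 0 0.46" --pt "0 0.02 -0.3 0 0 0 0.46" --pt "0 0.02 -0.3 0 0 0 0.46"

```text
clock: 4.38
position: [0.4989, 0.0672, 0.0389]
eef_rot: [0.991, -0.135, -0.0, -0.0]
contact_force: [0.0, 1.1, 3.3]
grip_width: 0.0467
grip_force: 1.5
```

Request:
servo_tool --pt "0 0 -0.03 0 0 0 0.46" --pt "0 0 -0.06 0 0 0 0.46" --pt "0 0 -0.06 0 0 0 0.46" --pt "0 0 -0.06 0 0 0 0.46"

```text
clock: 4.72
position: [0.4991, 0.0674, 0.0339]
eef_rot: [0.991, -0.135, 0.0, -0.0]
contact_force: [-1.4, 1.9, 6.3]
grip_width: 0.0471
grip_force: 3.1
```

Run:
```python
from h import *
o=robot.get_obs();print(o['position'],o['contact_force'],o['torque'])
s=robot.get_image('scene')
a=cv2.resize(s['img'][190:270,210:310],None,fx=7,fy=7,interpolation=cv2.INTER_CUBIC)
cv2.imwrite('pics/c.png',a[:,:,::-1])
P=cloud(s)
p=np.array([.5644,.0151]);c,sn=np.cos(np.radians(-15.5)),np.sin(np.radians(-15.5));Rm=np.array([[c,-sn],[sn,c]])
L=np.concatenate([(P[...,:2]-p)@Rm,P[...,2:]],-1)*1000
L=L.reshape(-1,3)
for x0 in(-50,-30,-10):
  for y0 in(35,45,55,65,72):
    k=(abs(L[:,0]-x0)<10)&(abs(L[:,1]-y0)<5)&(L[:,2]>20)&(L[:,2]<55);print(x0,y0,k.sum(),np.median(L[k,2]).round(1) if k.sum() else None)
```

```text
[0.49910978 0.06743403 0.03390573] [-1.36296806  1.8968962   6.27066788] [0.57463974 0.37273829 0.00161594]
-50 35 0 None
-50 45 9 33.7
-50 55 26 32.9
-50 65 28 32.2
-50 72 31 32.1
-30 35 25 34.5
-30 45 27 33.6
-30 55 25 33.0
-30 65 26 32.1
-30 72 28 31.6
-10 35 29 34.7
-10 45 28 33.6
-10 55 22 32.9
-10 65 26 32.5
-10 72 29 32.0
```

View pics/c.png

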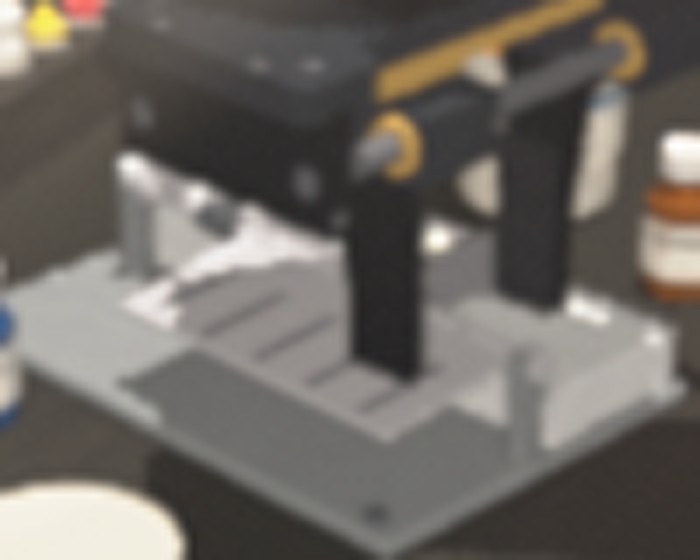

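Request:
servo_tool --pt "0.05 -0.013 -0.005 0 0 0 0.46" --pt "0.1 -0.027 -0.005 0 0 0 0.46" --pt "0.145 -0.04 -0.005 0 0 0 0.46" --pt "0.19 -0.053 -0.005 0 0 0 0.46" --pt "0.24 -0.067 -0.005 0 0 0 0.46" --pt "0.29 -0.08 -0.005 0 0 0 0.46" --pt "0.29 -0.08 -0.005 0 0 0 0.46"

```text
clock: 5.35
position: [0.5275, 0.059, 0.0332]
eef_rot: [0.991, -0.135, -0.001, 0.0]
contact_force: [-3.6, 1.5, 6.4]
grip_width: 0.0468
grip_force: 3.4
```

```bash
cat > m.py <<'E'
from h import *
o=robot.get_obs();print(o['clock'],o['position'],o['contact_force'],o['torque'])
p=np.array([.5644,.0151]);c,sn=np.cos(np.radians(-15.5)),np.sin(np.radians(-15.5));Rm=np.array([[c,-sn],[sn,c]])
print('tcp stage',((o['position'][:2]-p)@Rm*1000).round(1),'F',(np.array(o['contact_force'][:2])@Rm).round(1))
for cam in('scene','top'):
    im=robot.get_image(cam);P=cloud(im)
    L=np.concatenate([(P[...,:2]-p)@Rm,P[...,2:]],-1)*1000
    for d in robot.cut_out('slide_holder',cam):
        q=L[d['mask']];q=q[(q[:,2]>26)&(q[:,2]<50)&(abs(q[:,0])<90)]
        if len(q)>20: print(cam,round(d['conf'],2),len(q),np.percentile(q,[2,50,98],axis=0).round(1).tolist())
    q=L.reshape(-1,3);k=(abs(q[:,1]-60)<15)&(q[:,0]>-95)&(q[:,0]<0)&(q[:,2]>20)&(q[:,2]<50);
    if k.sum()>50: print('plate slope',np.polyfit(q[k,1],q[k,2],1),k.sum())
E
python3 m.py
```

```text
5.35 [0.52745367 0.05901608 0.03321874] [-3.55494287  1.47375164  6.38395394] [0.41449262 0.6747153  0.063754  ]
tcp stage [-47.3  32.4] F [-3.8  0.5]
scene 0.72 624 [[-87.8, 31.6, 28.9], [-51.9, 60.3, 31.8], [35.1, 82.8, 36.6]]
scene 0.54 120 [[-41.2, -16.8, 27.7], [-22.4, 8.6, 32.0], [5.2, 24.3, 41.6]]
plate slope [-0.03934444 36.11652375] 432
plate slope [-0.0770573  36.73751929] 107
```

Request:
servo_tool --pt "0 0 -0.01 0 0 0 0.46" --pt "0.05 -0.013 -0.01 0 0 0 0.46" --pt "0.1 -0.027 -0.01 0 0 0 0.46" --pt "0.15 -0.042 -0.01 0 0 0 0.46" --pt "0.2 -0.055 -0.01 0 0 0 0.46" --pt "0.22 -0.061 -0.01 0 0 0 0.46" --pt "0.22 -0.061 -0.01 0 0 0 0.46"

```text
clock: 6.13
position: [0.549, 0.0533, 0.0322]
eef_rot: [0.991, -0.135, -0.001, 0.0]
contact_force: [-3.7, 1.3, 7.5]
grip_width: 0.0472
grip_force: 3.6
```

```bash
python3 m.py
python3 - <<'E'
from h import *
s=robot.get_image('scene');t=robot.get_image('top')
a=cv2.resize(s['img'][190:270,210:310],None,fx=5,fy=5,interpolation=cv2.INTER_CUBIC)
b=cv2.resize(t['img'][145:225,270:330],None,fx=5,fy=5,interpolation=cv2.INTER_CUBIC)
cv2.imwrite('pics/d.png',np.hstack([a,b])[:,:,::-1])
E
```

```text
6.1333 [0.54900608 0.05330061 0.03223798] [-3.69802897  1.32046286  7.50454706] [0.52295643 0.8462828  0.13670225]
tcp stage [-25.   32.7] F [-3.9  0.3]
scene 0.69 694 [[-88.2, 31.1, 26.7], [-50.6, 59.8, 31.0], [34.7, 82.5, 36.7]]
scene 0.61 100 [[-16.1, -13.2, 28.6], [2.4, 9.0, 31.9], [24.0, 23.4, 41.8]]
plate slope [-0.07213772 37.11833933] 450
plate slope [-0.13425101 39.0233965 ] 275
```

View pics/d.png

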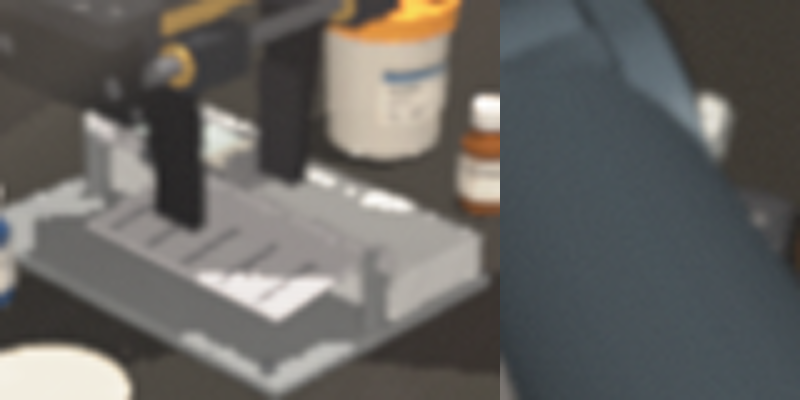

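The pusher finger is behind the lip and the plate is held down; about 5 mm remains. I push on slowly until the stop is felt.

Request:
servo_tool --pt "0.015 -0.004 0 0 0 0 0.46" --pt "0.03 -0.008 0 0 0 0 0.46" --pt "0.04 -0.011 0 0 0 0 0.46" --pt "0.04 -0.011 0 0 0 0 0.46"

```text
clock: 6.77
position: [0.5523, 0.0524, 0.0322]
eef_rot: [0.991, -0.135, -0.002, 0.0]
contact_force: [-4.0, 2.1, 8.0]
grip_width: 0.0474
grip_force: 3.7
```

Request:
servo_tool --pt "0.01 -0.003 0 0 0 0 0.46" --pt "0.02 -0.006 0 0 0 0 0.46" --pt "0.02 -0.006 0 0 0 0 0.46"

```text
clock: 7.02
position: [0.5536, 0.052, 0.0321]
eef_rot: [0.991, -0.135, -0.002, 0.0]
contact_force: [-6.0, 2.9, 8.2]
grip_width: 0.0467
grip_force: 4.7
```

Request:
servo_tool --pt "0.01 -0.003 0 0 0 0 0.46" --pt "0.02 -0.006 0 0 0 0 0.46" --pt "0.02 -0.006 0 0 0 0 0.46"

```text
clock: 7.27
position: [0.5537, 0.0519, 0.0319]
eef_rot: [0.991, -0.135, -0.004, 0.0]
contact_force: [-8.7, 3.5, 10.7]
grip_width: 0.0469
grip_force: 6.5
```

Request:
servo_tool --pt "0.01 -0.003 0 0 0 0 0.46" --pt "0.02 -0.006 0 0 0 0 0.46" --pt "0.02 -0.006 0 0 0 0 0.46"

```text
clock: 7.52
position: [0.5538, 0.0519, 0.0317]
eef_rot: [0.991, -0.135, -0.006, 0.001]
contact_force: [-13.4, 4.9, 15.9]
grip_width: 0.0468
grip_force: 8.4
```

Request:
servo_tool --pt "-0.03 0.008 0 0 0 0 0.46" --pt "-0.06 0.017 0 0 0 0 0.46" --pt "-0.1 0.028 0 0 0 0 0.46" --pt "-0.1 0.028 0 0 0 0 0.46"

```text
clock: 7.85
position: [0.5526, 0.0526, 0.0336]
eef_rot: [0.991, -0.135, 0.003, -0.001]
contact_force: [1.8, -0.1, 6.6]
grip_width: 0.0469
grip_force: 3.3
```

```bash
python3 m.py
```

```text
7.85 [0.55257838 0.05257193 0.03361605] [ 1.8153141  -0.09424839  6.59737365] [ 0.2123209  -0.36130181 -0.06696073]
tcp stage [-21.4  32.9] F [1.8 0.4]
scene 0.44 134 [[-18.2, -17.7, 26.9], [1.0, 8.7, 31.7], [34.1, 30.5, 41.6]]
plate slope [-1.22253665e-02  3.47592707e+01] 424
plate slope [-0.07459993 36.87117488] 297
```

Request:
servo_tool --pt "-0.03 0.008 0 0 0 0 0.46" --pt "-0.03 0.008 0 0 0 0 0.46" --pt "-0.03 0.008 0 0 0 0 0.46"

```text
clock: 8.3
position: [0.5506, 0.0532, 0.0338]
eef_rot: [0.991, -0.136, 0.004, -0.001]
contact_force: [3.2, -0.6, 6.7]
grip_width: 0.0468
grip_force: 3.2
```

```bash
python3 m.py;  python3 - <<'E'
from h import *
s=robot.get_image('scene')
a=cv2.resize(s['img'][190:270,210:310],None,fx=7,fy=7,interpolation=cv2.INTER_CUBIC)
cv2.imwrite('pics/e.png',a[:,:,::-1])
E
```

```text
8.3 [0.5506365  0.05324166 0.03378239] [ 3.17581856 -0.55453119  6.74053166] [ 0.16539425 -0.73069692 -0.07074182]
tcp stage [-23.5  33.1] F [3.2 0.3]
scene 0.62 114 [[-16.3, -16.0, 26.9], [-6.6, 8.4, 31.9], [30.3, 24.3, 41.7]]
plate slope [-1.17905506e-02  3.50891795e+01] 429
plate slope [-0.06518933 36.71089006] 276
```

View pics/e.png

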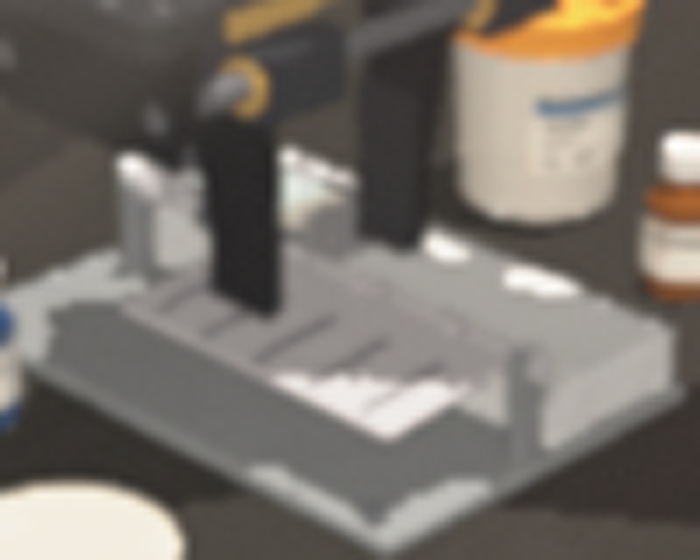

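Request:
servo_tool --pt "0 0 0.04 0 0 0 0.46" --pt "0 0 0.08 0 0 0 0.46" --pt "0 0 0.15 0 0 0 0.46" --pt "0 0 0.4 0 0 0 0.46" --pt "0 0 0.7 0 0 0 0.46" --pt "0 0 1 0 0 0 0.46"

```text
clock: 9.05
position: [0.5452, 0.053, 0.1323]
eef_rot: [0.991, -0.135, -0.002, 0.001]
contact_force: [0.5, 0.2, -0.7]
grip_width: 0.0471
grip_force: 0.0
```

Request:
servo_tool --pt "0 -0.3 0.2 0 0 0 0.46" --pt "-0.1 -0.7 0.5 0 0 0 0.46" --pt "-0.2 -1 0.5 0 0 0 0.46"

```text
clock: 9.3
position: [0.5288, -0.0462, 0.1859]
eef_rot: [0.991, -0.133, 0.003, -0.001]
contact_force: [0.9, -1.0, 0.5]
grip_width: 0.0472
grip_force: 0.0
```

Request:
servo_tool --pt "0 -0.3 0 0 0 0 0.46" --pt "0 -0.7 0 0 0 0 0.46" --pt "-0.1 -1 0 0 0 0 0.46"

```text
clock: 9.55
position: [0.5167, -0.1497, 0.1824]
eef_rot: [0.991, -0.136, 0.0, 0.0]
contact_force: [-0.2, -0.7, -0.2]
grip_width: 0.0467
grip_force: 0.0
```

Request:
servo_tool --pt "0 -0.3 0 0 0 0 0.46" --pt "0 -0.7 0 0 0 0 0.46" --pt "0 -1 0 0 0 0 0.46" --pt "0 -1 0 0 0 0 0.46"

```text
clock: 9.88
position: [0.5143, -0.2548, 0.1816]
eef_rot: [0.99, -0.141, -0.001, 0.002]
contact_force: [-0.3, -0.8, -0.2]
grip_width: 0.0468
grip_force: 0.0
```

```bash
python3 m.py;  python3 - <<'E'
from h import *
s=robot.get_image('scene');t=robot.get_image('top')
a=cv2.resize(s['img'][190:270,210:310],None,fx=5,fy=5,interpolation=cv2.INTER_CUBIC)
b=cv2.resize(t['img'][155:235,250:310],None,fx=5,fy=5,interpolation=cv2.INTER_CUBIC)
cv2.imwrite('pics/f.png',np.hstack([a,b])[:,:,::-1])
for l in['vial','petri','cup']:
  for cam in('top','scene'): print(l,cam,[np.round(d['centre'],3).tolist() for d in robot.find_in(l,cam)])
E
```

```text
9.8833 [ 0.51427518 -0.25482867  0.18161238] [-0.34124767 -0.83761075 -0.19219864] [ 0.03082531  0.04155179 -0.00144409]
tcp stage [  23.8 -273.5] F [-0.1 -0.9]
scene 0.72 200 [[-11.9, -14.7, 27.2], [3.2, 4.8, 31.9], [39.5, 22.7, 41.4]]
scene 0.58 235 [[-13.0, -117.0, 26.4], [-2.8, -85.5, 37.9], [26.9, -77.7, 49.6]]
plate slope [ 0.03554063 33.4731912 ] 346
top 0.66 534 [[-10.7, -18.8, 27.5], [19.5, -1.2, 31.8], [57.6, 19.5, 43.6]]
plate slope [2.41743173e-02 3.45433850e+01] 622
vial top [[0.48, -0.051, 0.031], [0.614, 0.117, 0.028]]
vial scene [[0.478, -0.045, 0.023], [0.616, 0.129, 0.023]]
petri top [[0.551, 0.185, 0.016], [0.582, 0.012, 0.029]]
petri scene [[0.542, 0.191, 0.014]]
cup top [[0.551, -0.093, 0.069]]
cup scene [[0.543, -0.07, 0.05], [0.529, 0.075, 0.015]]
```

View pics/f.png

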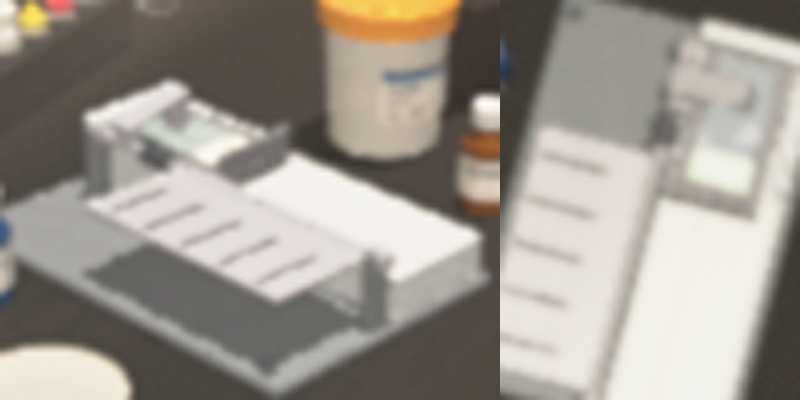

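The nose rests on the holder: the plate slope gives a clip angle of about 0.19 rad. The rear lip is at stage x of about -10.5 mm, so the holder is home, and the bystanders have not moved. I hand in.

```bash
python3 -c "
from rig import robot
print(robot.finish_job())"
```

```text
the job is handed in; nothing more can be done
None
```

The holder was pushed home against the end stop with the clip held down, the clip now rests on it, the cup, bottles and dish have not moved, and the job was handed in after about 10 s; no verdict came back.

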